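# Wedge apart a press-fit instrument housing

### The job

Take the flat-sided wedge from the white tool stand and use it to part the two press-fit halves of the aluminium housing evenly: push it point-down into the notches at the two ends of the seam in turn, opening only about half of the gap at a time so that the loose half never goes badly askew, until the seam stands about 12 mm open at both notches. Touch the housing with nothing but the wedge. Then hang the wedge back in the hole it came from, let go, and leave the other things where they are.

Things in the scene. Friction and masses are not known exactly. Their poses are not given: they have to be found in the camera images.
- housing: two-part aluminium block 110 mm (x) by 98 mm (y), top at z = 72 mm, on a dark steel plate 180 x 140 x 8 mm fixed to the bench. Origin: at bench height in the seam plane, under the seam's middle; +y along the seam, +x across it to the loose half (the fixed half, with a black lens port, is at -x). Two notches in the seam, centred at x = 0, y = +32 and -32 mm
- cover: the loose half of the housing (the +x half, with a grey plate on top), 55 x 98 x 64 mm, pressed on. Each end slides off along the housing's +x against about 5 N of friction and stays where it is left, so it can go askew. Origin: at bench height on its seam face by the +y notch; axes as the housing's when even
- notch_left (a point): centre of the mouth of the +y end's notch, at the housing's top; stays with the fixed half. The notch is 34 mm long in y, open at the block's end; in x 17 mm wide at z = 72, narrowing to 5 mm at z = 58, then straight down to the plate at z = 8 (seam closed). Only the +x wall gives way, so the wedge goes easiest if it drifts to +x by half the opening as it goes down
- notch_right (a point): the same for the notch at the -y end
- edge_left (a point): point on the loose half, at its top, that meets notch_left when the seam is closed; its x in the housing's frame is the opening of the seam at that notch (0 closed)
- edge_right (a point): the same on the loose half for notch_right
- wedge: loose grey wedge, 120 g, hanging point-down. Origin: middle of its tip, +z up. Blade 14 mm wide in y, 70 mm long, thickness in x 4 mm at the tip growing 0.3 mm per mm to 25 mm. Block handle above: 25 (x) by 44 mm (y), z = 70 to 125. Same either way round. Tip d mm below a notch's 58 mm level opens the seam there by 0.3 d - 1 mm; takes about 8 to 15 N down
- stand: white tool stand fixed to the bench, 70 (x) by 180 mm (y), top at 80 mm. Origin: on the bench under its centre. Two holes through the 8 mm top, 28 (x) by 26 mm (y), at x = 0, y = +45 and -45 mm; the wedge hangs in one on the shoulders under its handle, tip 10 mm above the bench, x axis along the stand's; the punch is in the other
- punch: bystander: round tool in the other hole of the stand, black round handle 36 mm across and 55 mm tall, round 12 mm steel shank below. Origin at its tip
- beaker: bystander: open glass beaker 70 mm across, 90 mm tall, standing on the bench. Origin: centre of its underside
- reagent: bystander: green glass bottle with a white cap, 60 mm across, 140 mm tall, standing on the bench. Origin: centre of its underside
There are look-alikes about, which are no part of the job. What is shaped like the wedge but blue or green is not meant. Several things have the shape of the housing; the one meant has the colours described above.

How it is judged:
On the way, in this order (a step that is already met when the one before it is completed fails the run):
1. the seam is opened at least 3 mm at one notch (x of any of edge_left, edge_right in the frame of housing above 0.003 m), for 0.05 s.
2. the seam is opened at least 3 mm at both notches (x of each of edge_left, edge_right in the frame of housing above 0.003 m), for 0.05 s.
3. the seam is open more than 9.5 mm at both notches (x of each of edge_left, edge_right in the frame of housing above 0.0095 m), for 0.1 s.
At the end, for the whole second after the job is handed in: The seam is open 9.5 to 18 mm at both notches, the loose half within 6 degrees of parallel; the wedge hangs released and at rest in its own hole, its tip within 15 mm of where it began and upright within 10 degrees (all of step 3 and x of each of edge_left, edge_right in the frame of housing below 0.018 m and angle between the x axis of cover and the x axis of housing, either way round below 0.11 rad and distance of wedge from where it was at the start of the episode below 0.015 m and angle between wedge's own z axis and vertical below 0.175 rad and linear speed of wedge below 0.02 m/s and contact force between the fingers and wedge below 0.1 N); the robot touches nothing.
It fails at once if the loose half goes askew by more than 8 degrees (one notch 9 mm more open than the other) (angle between the x axis of cover and the x axis of housing, either way round above 0.14 rad).
It fails at once if the hand, the arm or the punch touches the housing (contact force between any of the fingers, the arm and cover above 1 N or contact force between punch and cover above 0.5 N or contact force between any of the fingers, the arm and housing above 1 N).
It fails at once if the punch, beaker or bottle is moved more than 30 mm (distance of any of punch, beaker, reagent from where it was at the start of the episode above 0.03 m).
It also fails if it takes over 54 s, if anything falls off the work surface, if the arm or the gripper's body presses on something with over 40 N, if the wrist force passes 120 N, or if a joint passes its speed limit or range.

### The arm

A 7-joint arm with a two-finger parallel gripper is mounted at the origin on the work surface. World frame = base frame: x ahead of the robot, y to its left, z up, the work surface at z = 0. Lengths are in m, angles in rad, forces in N, time in s.
With the tool pointing down it reaches from about 0.425 to 0.95 m from the base axis. Payload 16.7 kg.
Tool frame: the origin (TCP) lies between the finger pads; the fingertips stand nose_length ahead of it and the grasp point (between the pads) lies 8 mm behind it (nose_length is the distance from the TCP to the fingertips, in m); z points along the fingers, y is the line along which they close (so a half turn about z gives the same grasp; the last joint's range is limited). The gripper opens to 94 mm and grips with 3 to 60 N. Pads are 16 mm wide; open, the fingers measure 119 mm over their backs; the gripper's body (75 mm by 177 mm) begins 78 mm behind the grasp point.
Start: joints at [1.109, 0.426, 0.074, 1.606, -0.034, 1.111, -0.067], TCP at [0.207, -0.642, 0.216] pointing down, gripper open.
Joint ranges: [-2.85, 2.85], [-0.5, 2.14], [-1.23, 1.37], [0.21, 2.46], [-1.02, 4.16], [0.16, 2.05], [-2.73, 2.73]. Speed limits (rad/s): [1.89, 1.89, 2.39, 2.39, 3.01, 3.01, 3.01].

### API

Orientations are given as a unit quaternion [x, y, z, w].
In Python, from workcell import * gives the robot as it stands. The module is installed in compiled form; this text tells all that it offers.
- The arm moves only by the tool send_rows, never from a script. Its argument "increments" is a list of rows, each an object with "gripper": the finger opening in mm, from 0 to 94; "travel": the shift along the tool's x, y, z in mm, a list of three; "turn": the turn about the tool's z in rad. A call has 1 to 8 rows; each row is the pose to reach, as a shift and turn from the pose commanded when the call began, along the tool's axes at that moment; what a row does not reach only later rows make up. A row lasts 1/8 s, in which the tool goes at most 62.5 mm and 10.7 degrees, less where a joint would pass 70% of its speed; a pose out of reach is approached as far as the arm can. A call with a gripper value outside its range is refused whole. The fingers move at their own pace and stop on an object; the grip force is fixed at half the most. Time passes only in rows, so rows that repeat a pose let the fingers close. It gives the time, the measured TCP pose, the force, the opening and the grip force at its end, in the units of the state.
- sense(): the state, without advancing time (a new reading comes with each control period).
- snapshot(name): name is "side" or "top" or "wrist"; returns (picture, depth): 384x512x3 uint8, red, green, blue; 384x512 float32, m along the optical axis (not along the pixel's ray), 0 where there is no reading.
- camera_model(name): a dict with "mtx" (3x3 intrinsics, pixels), "k1" (the pictures are not rectified: a ray, as slopes to the right and down, at radius r is drawn at 1 + k1 r^2 times it, then the intrinsics apply), "cam_to_world" (4x4, takes a point from camera to world coordinates). Camera axes: x right, y up, looking along -z (the intrinsics and any distortion apply to the point x, -y, -z); pixel columns grow to the right and rows downward; lengths in m; the calibration is good to about 2 mm. A picture is of the moment at which its call begins: read the wrist's pose just before it. camera_model takes no time and is no camera call; for the wrist camera it gives the pose at the moment of the call.
- close_job(): hands the job in; it is judged then, once.
Trained networks look in the newest picture that a camera, given by its name, has taken for a name from the list of things; names that differ only in an ending like _2 or _b are one class to them, and where a whole thing is asked for, a point or a joint stands for the part that bears it (a point fixed in the world has none). Each returns a list of dicts, best first, with "p" (0 to 1); they miss things now and then, are a little off and sometimes report something else, mostly with a low value. They report only what shows in the picture. A call takes as long as a camera call. They do not tell look-alikes from the thing itself.
- recognise(camera, target): "centre" ([x, y, z] in m, in world coordinates, good to about 4 mm: the middle of the surface that is visible of it).
- trace(camera, target): "region" (384x512 bool, what is visible of it).
- spot_point(camera, target): "centre" ([x, y, z] in m, in world coordinates, good to about 4 mm: a listed point, or the origin of a listed thing).
The state is a dict: "time_s": time; "joint_pos": joint angles; "joint_velocities": joint speeds; "joint_efforts": joint torques, N m; "ee_pos": TCP position; "eef_rot": TCP orientation; "force": force on the tool from outside, world axes, zero at the start; "wrist_torque": the same for the moment, N m; "width": finger opening in m; "grasp_force": force on a finger pad.
Only numpy, scipy, OpenCV 4.12 (cv2) and the standard library are available. Lean on these libraries where they do the work, as an engineer would, in place of code of your own. Each camera call takes 0.05 s, during which the arm holds its last target. There are 200 camera calls.

## Working session

There is one attempt and no reset: what is moved stays moved. The work goes in short steps, Python scripts to look and compute and a tool call to move; the robot and the scene stay as the last step left them, time stands still between calls to the robot, and variables do not carry over. Pictures are saved under pics/ and viewed, at most 10 in all, crops included, and the job is handed in when it is done.

Besides the shell and the picture viewer there is one more tool, called by a JSON object that holds its "method" and its "body", one argument or row to a line. send_rows: Moves the arm, as the interface text tells. Its arguments: {"type":"object","properties":{"increments":{"type":"array"}},"required":["increments"]}

```bash
mkdir -p pics
cat > h.py <<'E'
from workcell import *
import numpy as np, cv2
def save(n,im): cv2.imwrite('pics/'+n,np.ascontiguousarray(im[...,::-1]))
def world(m,u,v,d):
    u=np.asarray(u,float);v=np.asarray(v,float);M=m['mtx']
    M=np.array(M);x=(u-M[0,2])/M[0,0];y=(v-M[1,2])/M[1,1];a,b=x.copy(),y.copy()
    for _ in range(20):
        s=1+m['k1']*(a*a+b*b);a,b=x/s,y/s
    T=np.array(m['cam_to_world']);P=np.stack([a*d,-b*d,-d],-1)
    return P@T[:3,:3].T+T[:3,3]
def pix(m,P):
    T=np.linalg.inv(np.array(m['cam_to_world']));p=np.asarray(P)@T[:3,:3].T+T[:3,3]
    a=p[...,0]/-p[...,2];b=-p[...,1]/-p[...,2];s=1+m['k1']*(a*a+b*b);M=np.array(m['mtx'])
    return np.stack([M[0,0]*a*s+M[0,2],M[1,1]*b*s+M[1,2]],-1)
E
python3 - <<'E'
from h import *
s=sense();print({k:np.round(v,3) for k,v in s.items()})
ims=[]
for c in('top','side'):
    p,d=snapshot(c);ims.append(p);m=camera_model(c)
    print(c,np.round(np.array(m['cam_to_world']),2).tolist())
    for t in('housing','wedge','stand','punch','beaker','reagent','notch_left','notch_right'):
        r=(spot_point if t!='x' else 0)(c,t)
        for q in r[:5]: print(t,round(q['p'],2),np.round(q['centre'],3),np.round(pix(m,np.array(q['centre']))))
    save(c+'1.png',cv2.resize(p,(800,600)))
E
```

```text
{'time_s': np.float64(0.0), 'joint_pos': array([ 1.11 ,  0.427,  0.074,  1.607, -0.034,  1.111, -0.067]), 'joint_velocities': array([ 0.001, -0.002,  0.001,  0.001, -0.001,  0.   ,  0.002]), 'joint_efforts': array([ 0.0000e+00, -9.3584e+01,  3.6670e+00, -4.5419e+01, -4.9000e-02,
        2.0000e-02,  0.0000e+00]), 'ee_pos': array([ 0.207, -0.642,  0.216]), 'eef_rot': array([ 0.988,  0.155, -0.   , -0.001]), 'force': array([-0.055,  0.596, -1.059]), 'wrist_torque': array([0.023, 0.019, 0.001]), 'grasp_force': np.float64(0.0), 'width': np.float64(0.094)}
top [[0.04, 0.98, -0.2, 0.31], [-1.0, 0.04, -0.0, 0.02], [0.0, 0.2, 0.98, 1.11], [0.0, 0.0, 0.0, 1.0]]
housing 0.95 [ 0.326 -0.245 -0.002] [354. 275.]
housing 0.88 [ 0.59  -0.227 -0.002] [347. 171.]
wedge 0.83 [0.479 0.146 0.012] [200. 208.]
wedge 0.82 [ 0.372  0.184 -0.003] [184. 250.]
wedge 0.77 [0.474 0.027 0.002] [247. 212.]
stand 0.63 [0.489 0.192 0.003] [183. 204.]
punch 0.53 [0.495 0.237 0.02 ] [164. 199.]
beaker 0.76 [0.692 0.009 0.001] [258. 130.]
reagent 0.56 [ 0.664  0.19  -0.002] [188. 138.]
reagent 0.36 [ 0.592 -0.191  0.00
[... 382 characters left out ...]
ing 0.59 [ 0.586 -0.221  0.002] [274. 157.]
wedge 0.79 [ 0.469 -0.007  0.01 ] [287. 220.]
wedge 0.77 [0.36  0.21  0.012] [300. 301.]
wedge 0.56 [0.487 0.148 0.01 ] [259. 264.]
stand 0.63 [0.49  0.196 0.001] [251. 281.]
punch 0.63 [ 0.595 -0.189  0.002] [267. 163.]
punch 0.62 [0.498 0.235 0.021] [241. 288.]
beaker 0.96 [ 0.685  0.013 -0.001] [210. 205.]
beaker 0.66 [ 0.595 -0.194  0.074] [268. 145.]
reagent 0.86 [ 0.663  0.193 -0.   ] [187. 258.]
reagent 0.67 [0.49  0.196 0.003] [251. 280.]
notch_left 0.92 [ 0.601 -0.194  0.075] [266. 144.]
notch_left 0.63 [ 0.328 -0.215  0.068] [361. 167.]
notch_right 0.89 [ 0.58  -0.255  0.074] [280. 133.]
notch_right 0.85 [ 0.327 -0.281  0.075] [367. 150.]
```

View pics/top1.png

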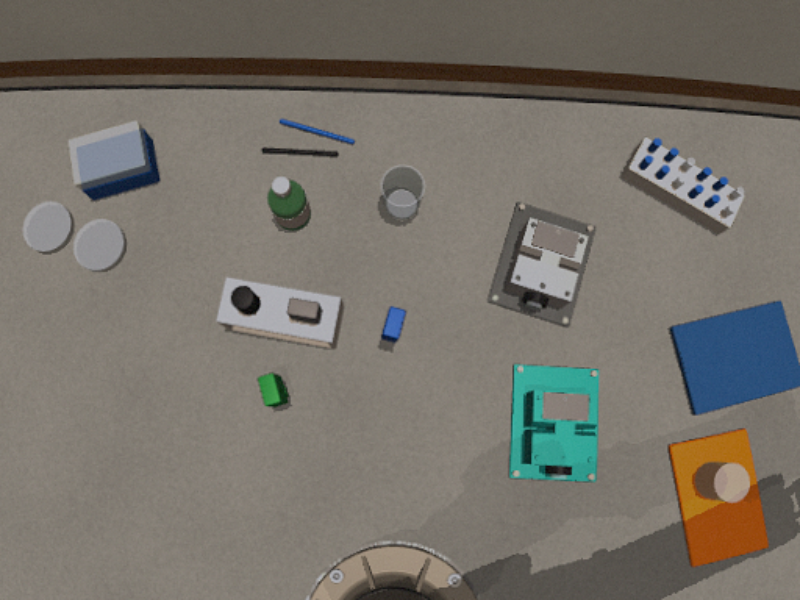

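View pics/side1.png

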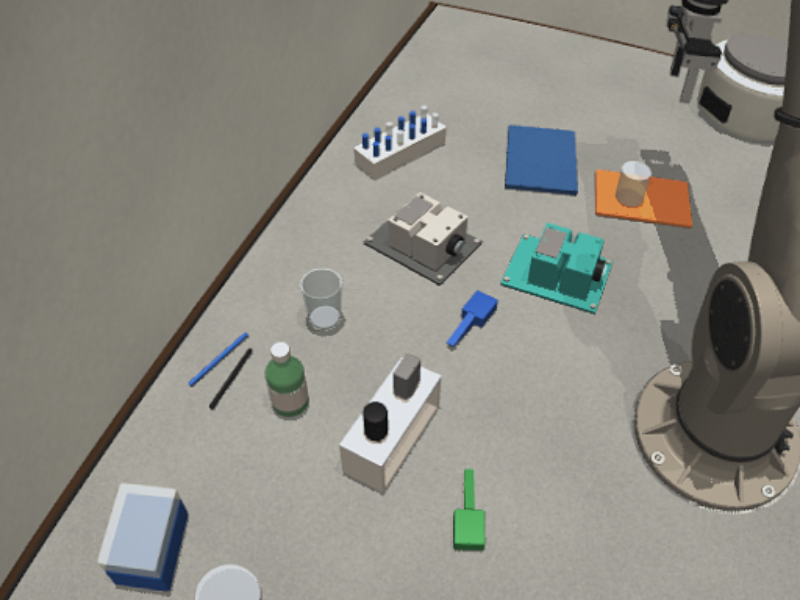

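The candidates, with pixels in the 800x600 top view:
- **Housing:** aluminium at (545,260) and teal at (558,435). The aluminium one fits, with its black port, grey plate and dark plate.
- **Wedge:** grey in the stand at (304,309), blue at (394,324) and green at (272,390). The grey one fits.

I'll take precise fits and a confirming crop.

Run:
```python
from h import *
import workcell
print([n for n in dir(workcell) if not n.startswith('_')])
crops=[]
for c in('top','side'):
    p,d=snapshot(c);m=camera_model(c)
    v,u=np.mgrid[:384,:512];W=world(m,u,v,d)
    def fit(n,xy,r,z0,z1):
        k=(d>0)&(np.hypot(W[...,0]-xy[0],W[...,1]-xy[1])<r)&(W[...,2]>z0)&(W[...,2]<z1)
        P=W[k];R=cv2.minAreaRect((P[:,:2]*1000).astype(np.float32))
        print(c,n,k.sum(),'z',np.round(np.percentile(P[:,2],[10,50,90]),4),'mean',np.round(P.mean(0),4),'rect',np.round(R[0],1),np.round(R[1],1),round(R[2],1))
    fit('house',(.588,-.224),.09,.066,.08)
    fit('plate',(.588,-.224),.14,.004,.012)
    fit('stand',(.49,.192),.12,.074,.086)
    fit('wedge',(.485,.147),.045,.128,.142)
    fit('punch',(.498,.236),.035,.125,.15)
    for t in('notch_left','notch_right','edge_left','edge_right','cover','housing'):
        for q in spot_point(c,t)[:4]: print(t,round(q['p'],2),np.round(q['centre'],4))
    if c=='top':
        crops=[cv2.resize(p[120:220,300:400],(400,400),interpolation=3),cv2.resize(p[160:260,130:230],(400,400),interpolation=3)]
save('crop.png',np.hstack(crops))
```

```text
['IKError', 'camera_model', 'close_job', 'nose_length', 'recognise', 'sense', 'snapshot', 'spot_point', 'trace']
top house 1655 z [0.0703 0.0733 0.0762] mean [ 0.5858 -0.2214  0.0733] rect [ 587.  -222.3] [ 99.3 112.7] 74.3
top plate 1690 z [0.0046 0.008  0.0108] mean [ 0.5946 -0.216   0.0078] rect [ 587.8 -223.6] [271.4 272.4] 63.9
top stand 1663 z [0.0778 0.0804 0.0829] mean [0.4866 0.1901 0.0804] rect [489.2 192.6] [181.2  71.2] 82.1
top wedge 220 z [0.1327 0.1351 0.1379] mean [0.4825 0.1476 0.1352] rect [483.2 147.6] [44.3 25.5] 83.4
top punch 193 z [0.1319 0.135  0.1378] mean [0.4943 0.2361 0.1349] rect [495.1 236.3] [34.6 32.8] 6.9
notch_left 0.91 [ 0.3251 -0.2176  0.0687]
notch_left 0.69 [ 0.5974 -0.1913  0.073 ]
notch_right 0.76 [ 0.5758 -0.2581  0.0704]
notch_right 0.67 [ 0.3253 -0.2703  0.0732]
edge_left 0.84 [ 0.5921 -0.1879  0.072 ]
edge_left 0.59 [ 0.3271 -0.2078  0.0746]
edge_right 0.63 [ 0.5751 -0.2561  0.0692]
edge_right 0.57 [ 0.3232 -0.2739  0.0748]
cover 0.96 [ 0.3268 -0.2112  0.0007]
cover 0.67 [ 5.933e-01 -1.879e-01  4.000e-04]
housing 0.67 [ 0.3242 -0.2451 -0.00
[... 295 characters left out ...]
rect [490.9 193.1] [181.4  72.9] 82.5
side wedge 196 z [0.1313 0.1347 0.137 ] mean [0.4842 0.1518 0.1344] rect [484.7 149.8] [47.1 25.7] 81.2
side punch 192 z [0.1293 0.1341 0.1373] mean [0.495  0.2412 0.1337] rect [495.8 238.8] [32.6 35.1] 37.1
notch_left 0.83 [ 0.3281 -0.2132  0.0726]
notch_left 0.56 [ 0.5984 -0.1955  0.0729]
notch_right 0.95 [ 0.5781 -0.2507  0.069 ]
notch_right 0.85 [ 0.3286 -0.2804  0.0747]
edge_left 0.62 [ 0.5928 -0.1895  0.0704]
edge_right 0.76 [ 0.582  -0.2525  0.0732]
edge_right 0.71 [ 0.326  -0.2777  0.0716]
cover 0.96 [ 0.5955 -0.1886  0.0014]
cover 0.64 [ 3.275e-01 -2.121e-01  1.000e-04]
housing 0.88 [ 0.326  -0.247  -0.0034]
housing 0.7 [ 0.5873 -0.22    0.0013]
```

View pics/crop.png

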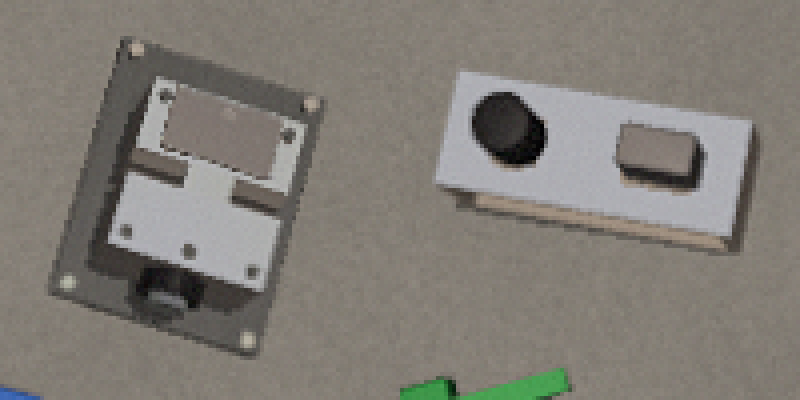

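The crop confirms both: the aluminium housing with grey plate and black port (left, notches at about (160,165) and (258,193)), and the grey wedge in the white stand at (658,155) with the punch at (508,130). I'll go over the housing first for a wrist look, then on to the stand.

```bash
cat >> h.py <<'E'
HC=np.array([.587,-.2225]);HY=np.radians(-15.7);SC=np.array([.4895,.1927]);SY=np.radians(-7.8)
def loc(c,yaw,x,y): return c+np.array([np.cos(yaw)*x-np.sin(yaw)*y,np.sin(yaw)*x+np.cos(yaw)*y])
from scipy.spatial.transform import Rotation as Ro
def plan(xyz,yaw=None,s=None):
    s=s or sense();R=Ro.from_quat(s['eef_rot']).as_matrix()
    t=R.T@(np.array(xyz)-s['ee_pos'])*1000;cy=np.arctan2(R[1,1],R[0,1])
    w=0 if yaw is None else (yaw-cy+np.pi/2)%np.pi-np.pi/2
    print('travel',np.round(t,1),'turn',round(-w,4),'len',round(np.linalg.norm(t)),'tilt',np.round(R[:,2],4))
E
python3 - <<'E'
from h import *
print(nose_length)
plan([.53,-.21,.28],HY)
W=camera_model('wrist');print(np.round(np.array(W['cam_to_world']),3).tolist(),W['mtx'])
E
```

```text
0.011
travel [ 440.  -312.5  -63.5] turn -0.985 len 543 tilt [-0.e+00  1.e-04 -1.e+00]
[[0.307, 0.918, 0.25, 0.281], [-0.952, 0.297, 0.079, -0.62], [-0.002, -0.262, 0.965, 0.385], [0.0, 0.0, 0.0, 1.0]] [[269.06647188   0.         257.75506012]
 [  0.         269.06647188 189.8511902 ]
 [  0.           0.           1.        ]]
```

{"method": "send_rows", "body": {
  "increments": [
    {"gripper": 60, "travel": [55, -39, -8], "turn": -0.12},
    {"gripper": 60, "travel": [110, -78, -16], "turn": -0.25},
    {"gripper": 60, "travel": [165, -117, -24], "turn": -0.38},
    {"gripper": 60, "travel": [220, -156, -32], "turn": -0.5},
    {"gripper": 60, "travel": [275, -195, -40], "turn": -0.63},
    {"gripper": 60, "travel": [330, -234, -48], "turn": -0.75},
    {"gripper": 60, "travel": [385, -273, -56], "turn": -0.88},
    {"gripper": 60, "travel": [440, -312, -63], "turn": -0.985}
  ]
}}

```text
time_s: 2.6
ee_pos: [0.5054, -0.2432, 0.2754]
eef_rot: [0.796, 0.605, 0.0, 0.0]
force: [0.4, -0.9, -0.1]
width: 0.06
grasp_force: 0.0
```

{"method": "send_rows", "body": {
  "increments": [
    {"gripper": 60, "travel": [0, 0, 0], "turn": 0},
    {"gripper": 60, "travel": [0, 0, 0], "turn": 0},
    {"gripper": 60, "travel": [0, 0, 0], "turn": 0}
  ]
}}

```text
time_s: 2.98
ee_pos: [0.5038, -0.246, 0.2747]
eef_rot: [0.798, 0.603, -0.0, -0.0]
force: [0.0, -0.2, -0.2]
width: 0.0601
grasp_force: 0.0
```

```bash
cat >> h.py <<'E'
def wfit(W,d,n,xy,r,z0,z1):
    k=(d>0)&(np.hypot(W[...,0]-xy[0],W[...,1]-xy[1])<r)&(W[...,2]>z0)&(W[...,2]<z1)
    P=W[k];R=cv2.minAreaRect((P[:,:2]*1000).astype(np.float32))
    print(n,k.sum(),'z',round(np.median(P[:,2]),4),'mean',np.round(P.mean(0),4),'rect',np.round(R[0],1),np.round(R[1],1),round(R[2],1))
def look(c='wrist'):
    m=camera_model(c);p,d=snapshot(c);v,u=np.mgrid[:384,:512];return p,d,world(m,u,v,d),m
E
python3 - <<'E'
from h import *
s=sense();print(s['time_s'],np.round(s['ee_pos'],4),np.round(s['joint_pos'],2),s['force'])
p,d,W,m=look();save('w1.png',p)
wfit(W,d,'house',HC,.09,.066,.08)
for t in('notch_left','notch_right'):
    for q in spot_point('wrist',t)[:2]: print(t,round(q['p'],2),np.round(q['centre'],4))
plan([*loc(SC,SY,0,-.045),.28],SY)
E
```

```text
2.975 [ 0.5038 -0.246   0.2747] [ 0.62  0.21 -0.33  1.78  0.07  1.17 -0.01] [ 0.024451   -0.23562865 -0.17111457]
house 5363 z 0.0721 mean [ 0.5879 -0.2212  0.0722] rect [ 588.  -222.9] [ 96.7 111.3] 74.4
notch_left 0.91 [ 0.5925 -0.187   0.0742]
notch_left 0.58 [ 0.3285 -0.212   0.0722]
notch_right 0.87 [ 0.3274 -0.277   0.0759]
notch_right 0.74 [ 0.5772 -0.2524  0.0691]
travel [ 373.3 -127.    -5.2] turn -0.1396 len 394 tilt [-1.e-04 -1.e-04 -1.e+00]
```

View pics/w1.png

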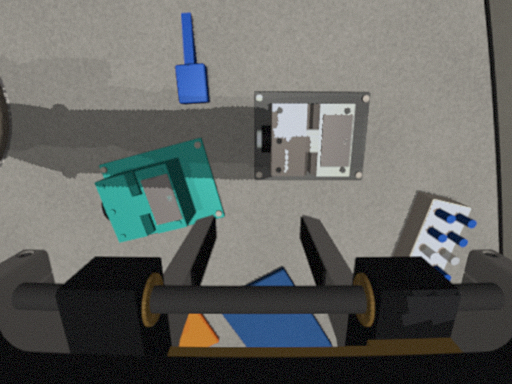

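The wrist view shows the aluminium housing at (310,140), still closed, and its fit agrees with the top camera. On to the stand.

{"method": "send_rows", "body": {
  "increments": [
    {"gripper": 60, "travel": [47, -16, -1], "turn": -0.02},
    {"gripper": 60, "travel": [94, -32, -2], "turn": -0.04},
    {"gripper": 60, "travel": [141, -48, -3], "turn": -0.06},
    {"gripper": 60, "travel": [188, -64, -4], "turn": -0.08},
    {"gripper": 60, "travel": [235, -80, -5], "turn": -0.1},
    {"gripper": 60, "travel": [282, -96, -5], "turn": -0.12},
    {"gripper": 60, "travel": [329, -112, -5], "turn": -0.14},
    {"gripper": 60, "travel": [373, -127, -5], "turn": -0.14}
  ]
}}

```text
time_s: 4.12
ee_pos: [0.483, 0.1498, 0.28]
eef_rot: [0.753, 0.658, 0.0, 0.0]
force: [0.3, -0.7, -0.5]
width: 0.0599
grasp_force: 0.0
```

{"method": "send_rows", "body": {
  "increments": [
    {"gripper": 60, "travel": [0, 0, 0], "turn": 0},
    {"gripper": 60, "travel": [0, 0, 0], "turn": 0},
    {"gripper": 60, "travel": [0, 0, 0], "turn": 0},
    {"gripper": 60, "travel": [0, 0, 0], "turn": 0}
  ]
}}

```text
time_s: 4.62
ee_pos: [0.4834, 0.1477, 0.2799]
eef_rot: [0.753, 0.658, 0.0, 0.0]
force: [0.3, -0.4, 0.4]
width: 0.0599
grasp_force: 0.0
```

Run:
```python
from h import *
s=sense();print(s['time_s'],np.round(s['ee_pos'],4),np.round(s['joint_pos'],2),s['force'])
p,d,W,m=look()
wfit(W,d,'stand',SC,.12,.074,.086)
wfit(W,d,'wedge',(.4834,.1478),.045,.128,.142)
plan([*loc(SC,SY,0,-.045),.16],SY)
```

```text
4.625 [0.4834 0.1477 0.2799] [ 0.17  0.14 -0.65  1.87  0.09  1.16 -0.64] [ 0.26523321 -0.39364619  0.37277044]
stand 5362 z 0.0797 mean [0.4915 0.2012 0.0797] rect [490.4 193.3] [180.   70.5] 82.0
wedge 717 z 0.1343 mean [0.4845 0.1502 0.1342] rect [483.9 149.5] [43.  23.9] 82.7
travel [  0.2  -0.  119.9] turn 0.0008 len 120 tilt [ 1.e-04 -0.e+00 -1.e+00]
```

{"method": "send_rows", "body": {
  "increments": [
    {"gripper": 60, "travel": [0.7, 0, 40], "turn": 0},
    {"gripper": 60, "travel": [0.7, 0, 80], "turn": 0},
    {"gripper": 60, "travel": [0.7, 0, 120], "turn": 0},
    {"gripper": 60, "travel": [0.7, 0, 150], "turn": 0},
    {"gripper": 60, "travel": [0.7, 0, 170], "turn": 0},
    {"gripper": 60, "travel": [0.7, 0, 178], "turn": 0},
    {"gripper": 60, "travel": [0.7, 0, 178], "turn": 0},
    {"gripper": 20, "travel": [0.7, 0, 178], "turn": 0}
  ]
}}

```text
time_s: 5.68
ee_pos: [0.4838, 0.1495, 0.1027]
eef_rot: [0.753, 0.658, 0.001, 0.0]
force: [-0.4, -0.5, -0.2]
width: 0.0532
grasp_force: 0.0
```

{"method": "send_rows", "body": {
  "increments": [
    {"gripper": 15, "travel": [0, 0, 0], "turn": 0},
    {"gripper": 15, "travel": [0, 0, 0], "turn": 0},
    {"gripper": 15, "travel": [0, 0, 0], "turn": 0},
    {"gripper": 15, "travel": [0, 0, 0], "turn": 0}
  ]
}}

```text
time_s: 6.18
ee_pos: [0.4834, 0.1493, 0.1021]
eef_rot: [0.753, 0.658, 0.0, 0.0]
force: [-1.8, 0.2, 4.3]
width: 0.0248
grasp_force: 30.0
```

{"method": "send_rows", "body": {
  "increments": [
    {"gripper": 15, "travel": [0, 0, -10], "turn": 0},
    {"gripper": 15, "travel": [0, 0, -30], "turn": 0},
    {"gripper": 15, "travel": [0, 0, -60], "turn": 0},
    {"gripper": 15, "travel": [0, 0, -90], "turn": 0},
    {"gripper": 15, "travel": [0, 0, -110], "turn": 0},
    {"gripper": 15, "travel": [0, 0, -120], "turn": 0},
    {"gripper": 15, "travel": [0, 0, -120], "turn": 0}
  ]
}}

```text
time_s: 7.05
ee_pos: [0.4834, 0.1494, 0.2222]
eef_rot: [0.753, 0.658, 0.0, 0.0]
force: [-0.5, -0.3, -1.3]
width: 0.0247
grasp_force: 30.0
```

```bash
sed -i 's/^HC=.*-.2225\]);HY=np.radians(-15.7)/HC=np.array([.5876,-.2228]);HY=np.radians(-15.65)/' h.py
python3 - <<'E'
from h import *
s=sense();print(s['time_s'],np.round(s['ee_pos'],4),s['force'],s['width'])
c,y=s['ee_pos'][:2],SY
for cam in('top','side'):
    p,d,W,m=look(cam)
    for q in spot_point(cam,'wedge')[:4]: print(cam,round(q['p'],2),np.round(q['centre'],4))
plan([*loc(HC,HY,0,.032),.205],HY)
E
```

```text
7.05 [0.4834 0.1494 0.2222] [-0.54117442 -0.33208183 -1.26472551] 0.024698028500142622
top 0.72 [ 0.467  -0.0012  0.0122]
side 0.89 [0.36   0.2119 0.0129]
side 0.72 [ 0.4657 -0.0067  0.0125]
side 0.64 [0.4855 0.1524 0.1278]
travel [-322.9  158.    15.9] turn 0.1391 len 360 tilt [-1.3e-03 -2.0e-04 -1.0e+00]
```

{"method": "send_rows", "body": {
  "increments": [
    {"gripper": 15, "travel": [-40, 20, 0], "turn": 0.02},
    {"gripper": 15, "travel": [-81, 40, 0], "turn": 0.04},
    {"gripper": 15, "travel": [-122, 60, 0], "turn": 0.06},
    {"gripper": 15, "travel": [-162, 79, 0], "turn": 0.08},
    {"gripper": 15, "travel": [-203, 99, 0], "turn": 0.1},
    {"gripper": 15, "travel": [-243, 119, 4], "turn": 0.12},
    {"gripper": 15, "travel": [-284, 139, 8], "turn": 0.139},
    {"gripper": 15, "travel": [-323, 158, 16], "turn": 0.139}
  ]
}}

```text
time_s: 8.25
ee_pos: [0.5969, -0.1933, 0.205]
eef_rot: [0.797, 0.604, -0.0, -0.0]
force: [0.1, 1.0, -1.7]
width: 0.0251
grasp_force: 30.0
```

{"method": "send_rows", "body": {
  "increments": [
    {"gripper": 15, "travel": [0, 0, 0], "turn": 0},
    {"gripper": 15, "travel": [0, 0, 0], "turn": 0},
    {"gripper": 15, "travel": [0, 0, 0], "turn": 0},
    {"gripper": 15, "travel": [0, 0, 0], "turn": 0}
  ]
}}

```text
time_s: 8.75
ee_pos: [0.5967, -0.191, 0.2061]
eef_rot: [0.796, 0.605, 0.0, 0.0]
force: [-0.2, 0.9, -2.1]
width: 0.025
grasp_force: 30.0
```

Run:
```python
from h import *
s=sense();print(s['time_s'],np.round(s['ee_pos'],4),s['force'],s['width'])
A=[]
for cam in('top','side'):
    p,d,W,m=look(cam)
    for q in spot_point(cam,'wedge')[:4]: print(cam,round(q['p'],2),np.round(q['centre'],4))
    if cam=='side':
        u,v=pix(m,np.array([*loc(HC,HY,0,.032),.09])).astype(int); A=cv2.resize(p[v-50:v+50,u-60:u+60],(720,600),interpolation=3)
save('n1.png',A)
plan([*loc(HC,HY,0,.032),.205],HY)
```

```text
8.75 [ 0.5967 -0.191   0.2061] [-0.24993503  0.8928771  -2.06330923] 0.024972698182304357
top 0.82 [0.3615 0.2111 0.0072]
top 0.76 [0.4688 0.0009 0.0164]
top 0.53 [ 0.5941 -0.1949  0.1149]
side 0.83 [0.358  0.2116 0.0122]
side 0.73 [ 0.4639 -0.0086  0.0138]
side 0.64 [ 0.5976 -0.1916  0.1159]
side 0.2 [ 0.5894 -0.219   0.0035]
travel [-0.5 -0.4  1. ] turn 0.0004 len 1 tilt [ 3.e-04 -1.e-04 -1.e+00]
```

View pics/n1.png

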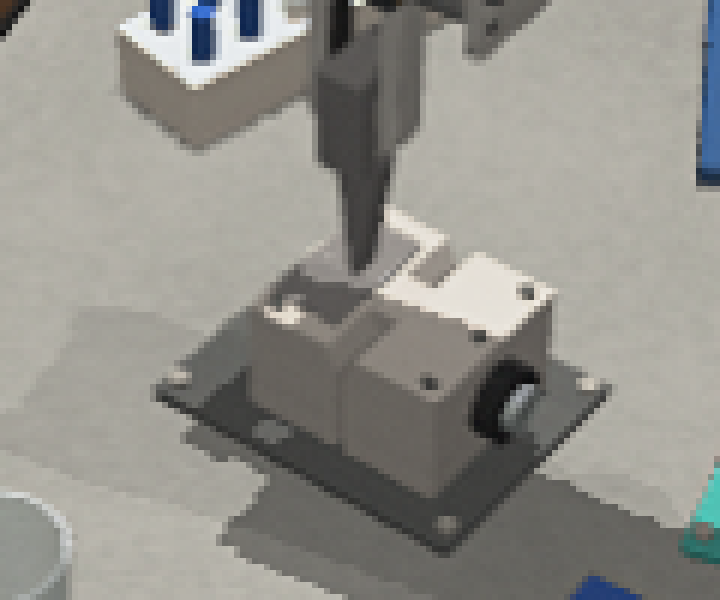

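The wedge hangs upright with its tip at (358,265), right above the left notch (365,320). I'll descend to the funnel bottom and check the forces.

{"method": "send_rows", "body": {
  "increments": [
    {"gripper": 15, "travel": [0, 0, 20], "turn": 0},
    {"gripper": 15, "travel": [0, 0, 35], "turn": 0},
    {"gripper": 15, "travel": [0, 0, 42], "turn": 0},
    {"gripper": 15, "travel": [0, 0, 48], "turn": 0},
    {"gripper": 15, "travel": [0, 0, 54], "turn": 0},
    {"gripper": 15, "travel": [0, 0, 54], "turn": 0}
  ]
}}

```text
time_s: 9.7
ee_pos: [0.5966, -0.1918, 0.1515]
eef_rot: [0.797, 0.604, -0.0, -0.0]
force: [0.6, -0.1, -1.3]
width: 0.0249
grasp_force: 30.0
```

{"method": "send_rows", "body": {
  "increments": [
    {"gripper": 15, "travel": [0, 0, 4], "turn": 0},
    {"gripper": 15, "travel": [0, 0.3, 7], "turn": 0},
    {"gripper": 15, "travel": [0, 0.8, 10], "turn": 0},
    {"gripper": 15, "travel": [0, 1.2, 13], "turn": 0}
  ]
}}

```text
time_s: 10.2
ee_pos: [0.5972, -0.192, 0.1385]
eef_rot: [0.797, 0.604, -0.0, -0.0]
force: [-4.9, 1.2, 3.0]
width: 0.0245
grasp_force: 30.0
```

{"method": "send_rows", "body": {
  "increments": [
    {"gripper": 15, "travel": [0, 0.45, 3], "turn": 0},
    {"gripper": 15, "travel": [0, 0.9, 6], "turn": 0},
    {"gripper": 15, "travel": [0, 1.3, 9], "turn": 0},
    {"gripper": 15, "travel": [0, 1.6, 11], "turn": 0},
    {"gripper": 15, "travel": [0, 1.6, 11], "turn": 0}
  ]
}}

```text
time_s: 10.82
ee_pos: [0.5987, -0.1924, 0.1273]
eef_rot: [0.797, 0.604, -0.0, -0.001]
force: [-4.4, 1.3, -2.1]
width: 0.0246
grasp_force: 30.0
```

```bash
cat >> h.py <<'E'
def edges():
    s=sense();print(round(s['time_s'],2),np.round(s['ee_pos'],4),np.round(s['force'],1),round(s['width'],4))
    for cam in('top','side'):
        snapshot(cam)
        for t in('edge_left','edge_right','notch_left','notch_right'):
            for q in spot_point(cam,t)[:3]:
                e=np.array(q['centre'][:2])-HC;c,n=np.cos(HY),np.sin(HY)
                if np.hypot(*e)<.1: print(cam,t,round(q['p'],2),'hx,hy mm',np.round([1000*(c*e[0]+n*e[1]),1000*(c*e[1]-n*e[0])],1))
E
python3 -c "
from h import *
edges()"
```

```text
10.82 [ 0.5987 -0.1924  0.1273] [-4.4  1.3 -2.1] 0.0246
top edge_left 0.6 hx,hy mm [ 3.5 31.3]
top edge_right 0.72 hx,hy mm [ -0.8 -32. ]
top notch_left 0.94 hx,hy mm [ 2.4 30.4]
top notch_right 0.88 hx,hy mm [ -0.1 -36.7]
side edge_left 0.77 hx,hy mm [ 3.1 32.4]
side edge_right 0.59 hx,hy mm [  0.4 -32.4]
side notch_left 0.66 hx,hy mm [ 3.1 30.5]
side notch_right 0.79 hx,hy mm [ -1.6 -29.8]
side notch_right 0.18 hx,hy mm [  1.1 -29.7]
```

{"method": "send_rows", "body": {
  "increments": [
    {"gripper": 15, "travel": [0, -0.8, -8], "turn": 0},
    {"gripper": 15, "travel": [0, -1.8, -18], "turn": 0},
    {"gripper": 15, "travel": [0, -2.8, -36], "turn": 0},
    {"gripper": 15, "travel": [0, -2.8, -54], "turn": 0},
    {"gripper": 15, "travel": [-10, -2.8, -56], "turn": 0},
    {"gripper": 15, "travel": [-35, -2.8, -56], "turn": 0},
    {"gripper": 15, "travel": [-58, -2.8, -56], "turn": 0},
    {"gripper": 15, "travel": [-64, -2.8, -56], "turn": 0}
  ]
}}

```text
time_s: 12.32
ee_pos: [0.5785, -0.2557, 0.1835]
eef_rot: [0.798, 0.603, -0.0, -0.0]
force: [0.3, -0.2, -1.9]
width: 0.0249
grasp_force: 30.0
```

{"method": "send_rows", "body": {
  "increments": [
    {"gripper": 15, "travel": [0, 0, 0], "turn": 0},
    {"gripper": 15, "travel": [0, 0, 0], "turn": 0},
    {"gripper": 15, "travel": [0, 0, 0], "turn": 0}
  ]
}}

```text
time_s: 12.7
ee_pos: [0.5797, -0.2526, 0.1838]
eef_rot: [0.796, 0.605, 0.0, -0.0]
force: [0.4, 0.7, -2.1]
width: 0.0247
grasp_force: 30.0
```

```bash
python3 -c "
from h import *
edges()
plan([*loc(HC,HY,0,-.032),.1515],HY)
for cam in('top','side'):
    for q in spot_point(cam,'wedge')[:4]: print(cam,round(q['p'],2),np.round(q['centre'],4))
"
```

```text
12.7 [ 0.5797 -0.2526  0.1838] [ 0.4  0.7 -2.1] 0.0247
top edge_left 0.9 hx,hy mm [ 1.6 32.1]
top edge_right 0.87 hx,hy mm [ -0.7 -33.8]
top notch_left 0.67 hx,hy mm [-2.7 33. ]
top notch_right 0.79 hx,hy mm [ -3.2 -36.3]
side edge_left 0.6 hx,hy mm [ 2.8 33.1]
side edge_right 0.73 hx,hy mm [  2.6 -30.7]
side edge_right 0.19 hx,hy mm [ 4.5 30.4]
side notch_left 0.75 hx,hy mm [ 1.7 32.7]
side notch_right 0.69 hx,hy mm [ -2.5 -29.8]
side notch_right 0.6 hx,hy mm [  1.9 -29.6]
travel [-0.2 -0.4 32.3] turn 0.0001 len 32 tilt [ 0.e+00  1.e-04 -1.e+00]
top 0.96 [0.4687 0.0009 0.0161]
top 0.76 [0.3595 0.2115 0.0099]
side 0.97 [0.3603 0.2117 0.0143]
side 0.65 [ 0.4668 -0.0069  0.0117]
side 0.54 [ 0.5797 -0.2529  0.0894]
```

{"method": "send_rows", "body": {
  "increments": [
    {"gripper": 15, "travel": [0, -0.4, 15], "turn": 0},
    {"gripper": 15, "travel": [0, -0.4, 25], "turn": 0},
    {"gripper": 15, "travel": [0, -0.4, 32], "turn": 0},
    {"gripper": 15, "travel": [0, -0.4, 36], "turn": 0},
    {"gripper": 15, "travel": [0, 0.1, 39], "turn": 0},
    {"gripper": 15, "travel": [0, 0.5, 42], "turn": 0},
    {"gripper": 15, "travel": [0, 1, 45], "turn": 0}
  ]
}}

```text
time_s: 14.18
ee_pos: [0.5803, -0.2538, 0.1388]
eef_rot: [0.797, 0.604, -0.0, -0.0]
force: [-4.5, 1.6, 2.4]
width: 0.0248
grasp_force: 30.0
```

{"method": "send_rows", "body": {
  "increments": [
    {"gripper": 15, "travel": [0, 0.45, 3], "turn": 0},
    {"gripper": 15, "travel": [0, 0.9, 6], "turn": 0},
    {"gripper": 15, "travel": [0, 1.3, 9], "turn": 0},
    {"gripper": 15, "travel": [0, 1.8, 12], "turn": 0},
    {"gripper": 15, "travel": [0, 1.8, 12], "turn": 0}
  ]
}}

```text
time_s: 14.8
ee_pos: [0.582, -0.2542, 0.1264]
eef_rot: [0.797, 0.604, -0.0, -0.0]
force: [-3.1, 1.3, -2.4]
width: 0.0247
grasp_force: 30.0
```

```bash
python3 -c "
from h import *
edges()
p,d,W,m=look('top');u,v=pix(m,np.array([*HC,.072])).astype(int);save('t2.png',cv2.resize(p[v-40:v+40,u-50:u+50],(750,600),interpolation=3))"
```

```text
14.8 [ 0.582  -0.2542  0.1264] [-3.1  1.3 -2.4] 0.0247
top edge_left 0.84 hx,hy mm [ 5.1 33.9]
top edge_right 0.83 hx,hy mm [  5.  -37.1]
top notch_left 0.68 hx,hy mm [ 1.5 32.3]
top notch_left 0.67 hx,hy mm [ -4.  -38.6]
top notch_right 0.72 hx,hy mm [ -5.  -35.9]
side edge_right 0.75 hx,hy mm [  8.3 -30.2]
side notch_left 0.8 hx,hy mm [ 0.1 29.8]
side notch_right 0.66 hx,hy mm [  0.2 -33.4]
```

View pics/t2.png

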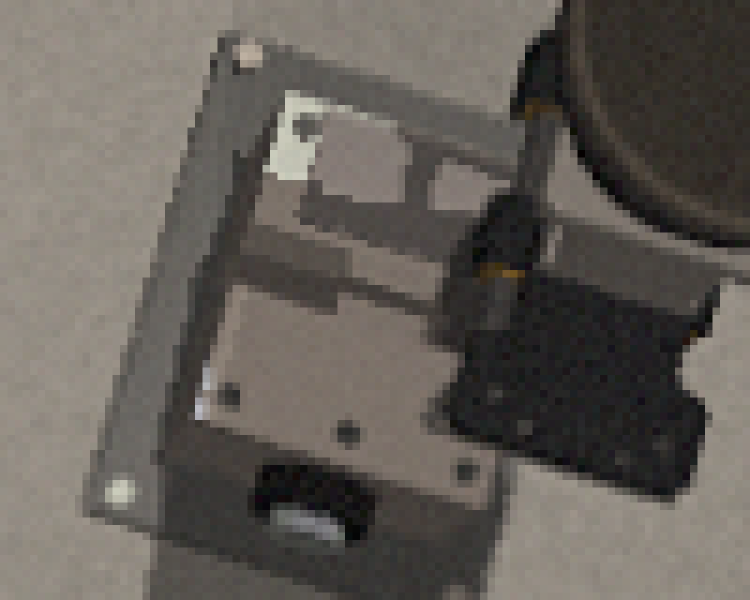

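The gap shows as an even band along the seam at (230–440, 260–310), roughly parallel. Both ends stand at about 6 mm, so I go back to the left notch for its second half.

{"method": "send_rows", "body": {
  "increments": [
    {"gripper": 15, "travel": [0, 0, -10], "turn": 0},
    {"gripper": 15, "travel": [0, 0, -28], "turn": 0},
    {"gripper": 15, "travel": [0, 0, -46], "turn": 0},
    {"gripper": 15, "travel": [0, 0, -57], "turn": 0},
    {"gripper": 15, "travel": [10, 0, -57], "turn": 0},
    {"gripper": 15, "travel": [35, 0, -57], "turn": 0},
    {"gripper": 15, "travel": [58, 0, -57], "turn": 0},
    {"gripper": 15, "travel": [64, 0, -57], "turn": 0}
  ]
}}

```text
time_s: 16.35
ee_pos: [0.5997, -0.1903, 0.1834]
eef_rot: [0.796, 0.605, 0.0, -0.0]
force: [0.7, -0.1, -1.5]
width: 0.025
grasp_force: 30.0
```

{"method": "send_rows", "body": {
  "increments": [
    {"gripper": 15, "travel": [0, 0, 0], "turn": 0},
    {"gripper": 15, "travel": [0, 0, 0], "turn": 0},
    {"gripper": 15, "travel": [0, 0, 0], "turn": 0}
  ]
}}

```text
time_s: 16.73
ee_pos: [0.5991, -0.1935, 0.1837]
eef_rot: [0.797, 0.604, -0.0, 0.0]
force: [-0.7, 0.2, -0.8]
width: 0.0244
grasp_force: 30.0
```

```bash
python3 -c "
from h import *
edges()
plan([*loc(HC,HY,.0028,.032),.1275],HY)
"
```

```text
16.73 [ 0.5991 -0.1935  0.1837] [-0.7  0.2 -0.8] 0.0244
top edge_left 0.51 hx,hy mm [ 2.1 29.9]
top edge_right 0.62 hx,hy mm [  4.9 -37. ]
top edge_right 0.22 hx,hy mm [ 0.1 25.2]
top notch_left 0.79 hx,hy mm [ 0.4 32.1]
top notch_right 0.78 hx,hy mm [ -0.9 -36.4]
side edge_left 0.81 hx,hy mm [ 0.2 32.6]
side edge_right 0.65 hx,hy mm [  1.1 -29.8]
side edge_right 0.63 hx,hy mm [  5.8 -27.6]
side notch_left 0.67 hx,hy mm [ 2.2 32. ]
side notch_right 0.78 hx,hy mm [ -5.2 -31.8]
side notch_right 0.4 hx,hy mm [ 5.6 30.9]
travel [-0.3 -0.4 56.3] turn 0.0001 len 56 tilt [ 1.e-04  0.e+00 -1.e+00]
```

Down to a tip of 36 mm (almost free), then push slowly.

{"method": "send_rows", "body": {
  "increments": [
    {"gripper": 15, "travel": [0, 0, 18], "turn": 0},
    {"gripper": 15, "travel": [0, 0, 32], "turn": 0},
    {"gripper": 15, "travel": [0, 0, 44], "turn": 0},
    {"gripper": 15, "travel": [0, 0, 52], "turn": 0},
    {"gripper": 15, "travel": [0, 0, 57], "turn": 0},
    {"gripper": 15, "travel": [0, 0.4, 60], "turn": 0}
  ]
}}

```text
time_s: 17.98
ee_pos: [0.5993, -0.1926, 0.1236]
eef_rot: [0.797, 0.604, -0.0, -0.0]
force: [-4.5, 1.9, 2.2]
width: 0.0249
grasp_force: 30.0
```

{"method": "send_rows", "body": {
  "increments": [
    {"gripper": 15, "travel": [0, 0.4, 3], "turn": 0},
    {"gripper": 15, "travel": [0, 0.9, 6], "turn": 0},
    {"gripper": 15, "travel": [0, 1.3, 9], "turn": 0},
    {"gripper": 15, "travel": [0, 1.8, 12], "turn": 0},
    {"gripper": 15, "travel": [0, 2.2, 15], "turn": 0},
    {"gripper": 15, "travel": [0, 2.6, 17], "turn": 0},
    {"gripper": 15, "travel": [0, 2.6, 17], "turn": 0}
  ]
}}

```text
time_s: 18.85
ee_pos: [0.6019, -0.1932, 0.1067]
eef_rot: [0.797, 0.604, -0.0, -0.0]
force: [-4.7, 1.3, -1.7]
width: 0.0249
grasp_force: 30.0
```

{"method": "send_rows", "body": {
  "increments": [
    {"gripper": 15, "travel": [0, 0, -10], "turn": 0},
    {"gripper": 15, "travel": [0, -1.5, -30], "turn": 0},
    {"gripper": 15, "travel": [0, -3, -52], "turn": 0},
    {"gripper": 15, "travel": [0, -3, -70], "turn": 0},
    {"gripper": 15, "travel": [-3, -3, -77], "turn": 0},
    {"gripper": 15, "travel": [-30, -3, -77], "turn": 0},
    {"gripper": 15, "travel": [-58, -3, -77], "turn": 0},
    {"gripper": 15, "travel": [-64, -3, -77], "turn": 0}
  ]
}}

```text
time_s: 19.85
ee_pos: [0.5812, -0.2565, 0.1836]
eef_rot: [0.798, 0.603, -0.0, -0.0]
force: [-0.2, 0.1, -1.3]
width: 0.0249
grasp_force: 30.0
```

{"method": "send_rows", "body": {
  "increments": [
    {"gripper": 15, "travel": [0, 0, 0], "turn": 0},
    {"gripper": 15, "travel": [0, 0, 0], "turn": 0},
    {"gripper": 15, "travel": [0, 0, 0], "turn": 0}
  ]
}}

```text
time_s: 20.23
ee_pos: [0.5824, -0.2533, 0.1838]
eef_rot: [0.796, 0.605, 0.0, -0.0]
force: [0.5, 0.6, -1.1]
width: 0.025
grasp_force: 30.0
```

```bash
python3 -c "
from h import *
edges()
plan([*loc(HC,HY,.0028,-.032),.1275],HY)
"
```

```text
20.23 [ 0.5824 -0.2533  0.1838] [ 0.5  0.6 -1.1] 0.025
top edge_left 0.6 hx,hy mm [ 8.7 28.4]
top edge_right 0.71 hx,hy mm [  0.8 -33.7]
top edge_right 0.66 hx,hy mm [  3.9 -38.1]
top notch_left 0.81 hx,hy mm [ 0.1 31.1]
top notch_right 0.82 hx,hy mm [ -3.5 -34.1]
side edge_left 0.65 hx,hy mm [14.7 32.5]
side edge_right 0.64 hx,hy mm [  8.6 -30.9]
side notch_right 0.66 hx,hy mm [ -1.5 -28.7]
travel [-0.2 -0.4 56.4] turn 0.0001 len 56 tilt [ 1.e-04  0.e+00 -1.e+00]
```

{"method": "send_rows", "body": {
  "increments": [
    {"gripper": 15, "travel": [0, 0, 18], "turn": 0},
    {"gripper": 15, "travel": [0, 0, 32], "turn": 0},
    {"gripper": 15, "travel": [0, 0, 44], "turn": 0},
    {"gripper": 15, "travel": [0, 0, 52], "turn": 0},
    {"gripper": 15, "travel": [0, 0, 57], "turn": 0},
    {"gripper": 15, "travel": [0, 0.4, 60], "turn": 0}
  ]
}}

```text
time_s: 21.48
ee_pos: [0.582, -0.2541, 0.1235]
eef_rot: [0.797, 0.604, -0.0, -0.001]
force: [-4.6, 0.8, 1.6]
width: 0.025
grasp_force: 30.0
```

{"method": "send_rows", "body": {
  "increments": [
    {"gripper": 15, "travel": [0, 0.4, 3], "turn": 0},
    {"gripper": 15, "travel": [0, 0.9, 6], "turn": 0},
    {"gripper": 15, "travel": [0, 1.3, 9], "turn": 0},
    {"gripper": 15, "travel": [0, 1.8, 12], "turn": 0},
    {"gripper": 15, "travel": [0, 2.2, 15], "turn": 0},
    {"gripper": 15, "travel": [0, 2.7, 18], "turn": 0},
    {"gripper": 15, "travel": [0, 2.7, 18], "turn": 0}
  ]
}}

```text
time_s: 22.35
ee_pos: [0.585, -0.255, 0.1054]
eef_rot: [0.797, 0.604, -0.0, -0.0]
force: [-3.9, 1.8, -2.1]
width: 0.0251
grasp_force: 30.0
```

{"method": "send_rows", "body": {
  "increments": [
    {"gripper": 15, "travel": [0, 0, -10], "turn": 0},
    {"gripper": 15, "travel": [0, 0, -30], "turn": 0},
    {"gripper": 15, "travel": [0, 0, -52], "turn": 0},
    {"gripper": 15, "travel": [0, 0, -80], "turn": 0},
    {"gripper": 15, "travel": [0, 0, -110], "turn": 0},
    {"gripper": 15, "travel": [25, -30, -130], "turn": 0},
    {"gripper": 15, "travel": [50, -60, -130], "turn": 0},
    {"gripper": 15, "travel": [100, -90, -130], "turn": 0}
  ]
}}

```text
time_s: 23.35
ee_pos: [0.5252, -0.1348, 0.2378]
eef_rot: [0.798, 0.603, 0.001, 0.001]
force: [1.3, 1.3, -1.1]
width: 0.0249
grasp_force: 30.0
```

{"method": "send_rows", "body": {
  "increments": [
    {"gripper": 15, "travel": [50, 0, 0], "turn": 0},
    {"gripper": 15, "travel": [100, 0, 0], "turn": 0},
    {"gripper": 15, "travel": [150, 0, 0], "turn": 0},
    {"gripper": 15, "travel": [150, 0, 0], "turn": 0}
  ]
}}

```text
time_s: 23.85
ee_pos: [0.5669, 0.0146, 0.2378]
eef_rot: [0.795, 0.607, 0.002, 0.0]
force: [0.4, -1.0, -0.6]
width: 0.0249
grasp_force: 30.0
```

```bash
python3 -c "
from h import *
edges()
plan([.4834,.1493,.222],SY)
A=[]
for c in('top','side'):
    p,d,W,m=look(c);wfit(W,d,'all',HC,.1,.066,.08);u,v=pix(m,np.array([*HC,.072])).astype(int);A.append(cv2.resize(p[v-40:v+40,u-40:u+40],(400,400),interpolation=3))
save('t3.png',np.hstack(A))"
```

```text
23.85 [0.5669 0.0146 0.2378] [ 0.4 -1.  -0.6] 0.0249
top edge_left 0.87 hx,hy mm [ 9.7 32.6]
top edge_right 0.76 hx,hy mm [ 11.  -36.6]
top notch_left 0.88 hx,hy mm [ 0.4 34.1]
top notch_right 0.66 hx,hy mm [ -1.1 -37.6]
side edge_left 0.52 hx,hy mm [ 8.7 31.1]
side edge_right 0.62 hx,hy mm [ 16.9 -31. ]
side notch_left 0.56 hx,hy mm [ 3.9 31.4]
side notch_right 0.61 hx,hy mm [ -2.6 -29.1]
travel [ 112.4 -117.2   13.9] turn -0.1378 len 163 tilt [ 1.e-04 -1.e-04 -1.e+00]
all 733 z 0.074 mean [ 0.6164 -0.2456  0.0739] rect [ 613.3 -257.9] [141.6  74.5] 25.8
all 462 z 0.0727 mean [ 0.5635 -0.2094  0.0725] rect [ 593.8 -221.9] [103.3 122.7] 73.6
```

View pics/t3.png

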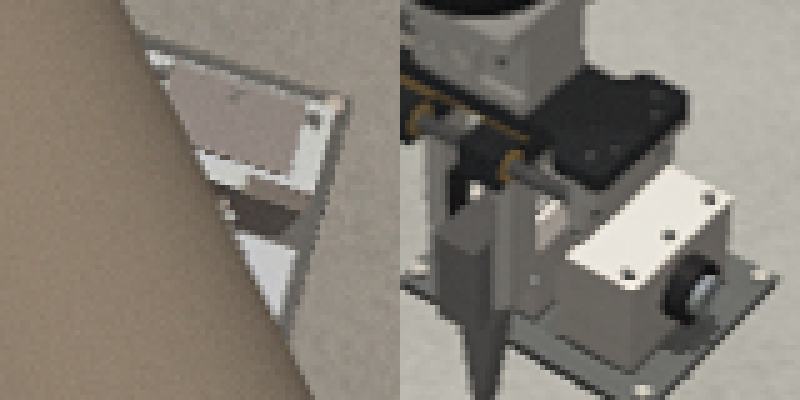

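The arm hides most of the housing here. I'll go above the stand and measure again before releasing the wedge.

{"method": "send_rows", "body": {
  "increments": [
    {"gripper": 15, "travel": [28, -29, 0], "turn": -0.04},
    {"gripper": 15, "travel": [56, -58, 0], "turn": -0.08},
    {"gripper": 15, "travel": [84, -88, 0], "turn": -0.12},
    {"gripper": 15, "travel": [112, -117, 8], "turn": -0.138},
    {"gripper": 15, "travel": [112, -117, 14], "turn": -0.138},
    {"gripper": 15, "travel": [112, -117, 14], "turn": -0.138},
    {"gripper": 15, "travel": [112, -117, 14], "turn": -0.138},
    {"gripper": 15, "travel": [112, -117, 14], "turn": -0.138}
  ]
}}

```text
time_s: 25.45
ee_pos: [0.4837, 0.1489, 0.222]
eef_rot: [0.754, 0.657, 0.0, 0.0]
force: [-0.3, -0.7, -1.8]
width: 0.0248
grasp_force: 30.0
```

```bash
python3 -c "
from h import *
edges()
plan([.4834,.1493,.222],SY)
for c in('top','side'):
    p,d,W,m=look(c);e=W[...,:2]-HC;cs,n=np.cos(HY),np.sin(HY);X=1000*(cs*e[...,0]+n*e[...,1]);Y=1000*(cs*e[...,1]-n*e[...,0])
    k=(d>0)&(W[...,2]>.064)&(W[...,2]<.085)
    for a,b in((-48,-18),(-14,14),(18,48)):
        x=X[k&(Y>a)&(Y<b)&(abs(X)<90)];print(c,a,b,'far edge',np.round(np.percentile(x,[1,99]),1),np.histogram(x,bins=np.arange(-16,32,4))[0])
    for q in spot_point(c,'wedge')[:4]: print(c,round(q['p'],2),np.round(q['centre'],4))
"
```

```text
25.45 [0.4837 0.1489 0.222 ] [-0.3 -0.7 -1.8] 0.0248
top edge_left 0.8 hx,hy mm [10.2 30.7]
top edge_right 0.74 hx,hy mm [ 11.  -34.9]
top notch_left 0.92 hx,hy mm [-0.5 31.9]
top notch_right 0.56 hx,hy mm [ -1.5 -35.5]
top notch_right 0.48 hx,hy mm [ 8.6 29.1]
side notch_left 0.46 hx,hy mm [0.  3.3]
side notch_right 0.96 hx,hy mm [ -0.4 -30.8]
travel [-0.  -0.  -0.2] turn 0.0011 len 0 tilt [ 0.  0. -1.]
top -48 -18 far edge [-56.2  66.4] [18 14  3  0  0  0  0  2 22 21 22]
top -14 14 far edge [-56.8  65.4] [15 18 18 15  0  0  6 19 18 23 20]
top 18 48 far edge [-56.2  66.3] [22 14  4  0  0  0  0  6 24 23 21]
top 0.58 [4.678e-01 3.000e-04 1.450e-02]
side -48 -18 far edge [-55.1 -16.6] [1 0 0 0 0 0 0 0 0 0 0]
side -14 14 far edge [-55.8 -37.2] [0 0 0 0 0 0 0 0 0 0 0]Traceback (most recent call last):
  File "<string>", line 9, in <module>
    x=X[k&(Y>a)&(Y<b)&(abs(X)<90)];print(c,a,b,'far edge',np.round(np.percentile(x,[1,99]),1),np.histogram(x,bins=np.arange(-16,32,4))[0])
                                                                   ~~~~~~~~~~~~~^^^^^^^^^^
    return _quantile_unchecked(
        a, q, axis, out, overwrite_input, method, keepdims, weights)
    return _ureduce(a,
                    func=_quantile_ureduce_func,
    ...<5 lines>...
                    overwrite_input=overwrite_input,
                    method=method)
    r = func(a, **kwargs)
    result = _quantile(arr,
                       quantiles=q,
    ...<2 lines>...
                       out=out,
                       weights=wgt)
    slices_having_nans = np.isnan(arr[-1, ...])
                                  ~~~^^^^^^^^^
IndexError: index -1 is out of bounds for axis 0 with size 0
```

The depth bands show an even gap: the fixed edge is at about 0 and the cover edge at about 11–12 mm in all three bands, with the far edges at 66 mm (closed: 55). I'll lower the wedge into its hole.

{"method": "send_rows", "body": {
  "increments": [
    {"gripper": 15, "travel": [0, 0, 25], "turn": 0},
    {"gripper": 15, "travel": [0, 0, 50], "turn": 0},
    {"gripper": 15, "travel": [0, 0, 75], "turn": 0},
    {"gripper": 15, "travel": [0, 0, 95], "turn": 0},
    {"gripper": 15, "travel": [0, 0, 110], "turn": 0},
    {"gripper": 15, "travel": [0, 0, 117], "turn": 0},
    {"gripper": 15, "travel": [0, 0, 120], "turn": 0},
    {"gripper": 15, "travel": [0, 0, 120], "turn": 0}
  ]
}}

```text
time_s: 27.1
ee_pos: [0.4837, 0.1495, 0.1023]
eef_rot: [0.753, 0.658, 0.0, 0.0]
force: [0.5, -0.3, -0.5]
width: 0.0246
grasp_force: 30.0
```

{"method": "send_rows", "body": {
  "increments": [
    {"gripper": 30, "travel": [0, 0, 0], "turn": 0},
    {"gripper": 45, "travel": [0, 0, 0], "turn": 0},
    {"gripper": 60, "travel": [0, 0, 0], "turn": 0},
    {"gripper": 60, "travel": [0, 0, 0], "turn": 0},
    {"gripper": 60, "travel": [0, 0, 0], "turn": 0}
  ]
}}

```text
time_s: 27.72
ee_pos: [0.4834, 0.1493, 0.1018]
eef_rot: [0.753, 0.658, 0.0, -0.0]
force: [-0.2, -0.0, 0.1]
width: 0.06
grasp_force: 0.0
```

{"method": "send_rows", "body": {
  "increments": [
    {"gripper": 60, "travel": [0, 0, -20], "turn": 0},
    {"gripper": 60, "travel": [0, 0, -50], "turn": 0},
    {"gripper": 60, "travel": [0, 0, -90], "turn": 0},
    {"gripper": 60, "travel": [0, 0, -130], "turn": 0},
    {"gripper": 60, "travel": [0, 0, -160], "turn": 0},
    {"gripper": 60, "travel": [0, 0, -178], "turn": 0},
    {"gripper": 60, "travel": [0, 0, -178], "turn": 0},
    {"gripper": 60, "travel": [0, 0, -178], "turn": 0}
  ]
}}

```text
time_s: 28.72
ee_pos: [0.483, 0.1491, 0.2787]
eef_rot: [0.753, 0.658, -0.001, -0.0]
force: [0.9, -0.1, -1.2]
width: 0.0598
grasp_force: 0.0
```

```bash
python3 -c "
from h import *
s=sense();print(s['time_s'],s['ee_pos'],s['force'])
p,d,W,m=look();save('w4.png',p)
wfit(W,d,'wedge',(.4834,.1478),.045,.128,.142)
wfit(W,d,'stand',SC,.12,.074,.086)
"
```

```text
28.725 [0.482979   0.14908635 0.27870826] [ 0.93695963 -0.06706626 -1.21157103]
wedge 747 z 0.1343 mean [0.4844 0.1504 0.1342] rect [484.1 149.7] [43.  24.4] 82.9
stand 5356 z 0.0797 mean [0.4916 0.2017 0.0797] rect [490.3 193.3] [179.8  70.6] 81.9
```

View pics/w4.png

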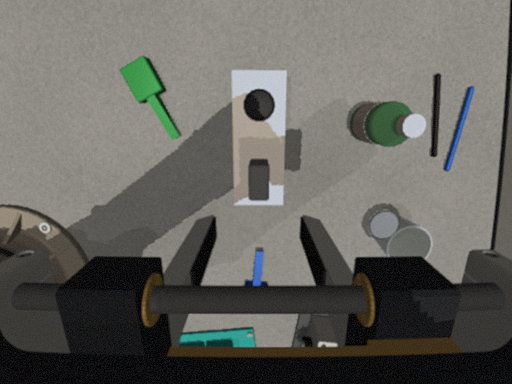

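The wedge is back at (258,180) within 0.3 mm of its first reading, with the punch untouched. There is time left, so I'll check the opening from the wrist before handing in.

{"method": "send_rows", "body": {
  "increments": [
    {"gripper": 60, "travel": [-47, 16, 0], "turn": 0.02},
    {"gripper": 60, "travel": [-94, 32, 0], "turn": 0.04},
    {"gripper": 60, "travel": [-141, 48, 0], "turn": 0.06},
    {"gripper": 60, "travel": [-188, 64, 0], "turn": 0.08},
    {"gripper": 60, "travel": [-235, 80, 0], "turn": 0.1},
    {"gripper": 60, "travel": [-282, 96, 0], "turn": 0.12},
    {"gripper": 60, "travel": [-329, 112, 0], "turn": 0.14},
    {"gripper": 60, "travel": [-373, 127, 0], "turn": 0.14}
  ]
}}

```text
time_s: 29.78
ee_pos: [0.5588, -0.239, 0.2785]
eef_rot: [0.798, 0.603, -0.0, -0.001]
force: [0.7, 0.3, 0.6]
width: 0.0603
grasp_force: 0.0
```

{"method": "send_rows", "body": {
  "increments": [
    {"gripper": 60, "travel": [0, 0, 0], "turn": 0},
    {"gripper": 60, "travel": [0, 0, 0], "turn": 0},
    {"gripper": 60, "travel": [0, 0, 0], "turn": 0},
    {"gripper": 60, "travel": [0, 0, 0], "turn": 0}
  ]
}}

```text
time_s: 30.28
ee_pos: [0.5591, -0.2364, 0.2799]
eef_rot: [0.797, 0.604, 0.0, 0.0]
force: [-0.1, 0.3, 0.3]
width: 0.0595
grasp_force: 0.0
```

```bash
python3 -c "
from h import *
s=sense();print(s['time_s'],s['ee_pos'],s['force'])
p,d,W,m=look();e=W[...,:2]-HC;cs,n=np.cos(HY),np.sin(HY);X=1000*(cs*e[...,0]+n*e[...,1]);Y=1000*(cs*e[...,1]-n*e[...,0])
wfit(W,d,'house',HC,.1,.066,.08)
k=(d>0)&(W[...,2]>.064)&(W[...,2]<.085)
for a,b in((-46,-18),(-13,13),(18,46)):
    x=X[k&(Y>a)&(Y<b)&(abs(X)<90)];print(a,b,np.round(np.percentile(x,[1,99]),1),np.histogram(x,bins=np.arange(-14,26,2))[0])
u,v=pix(m,np.array([*HC,.072])).astype(int);save('w5.png',cv2.resize(p[max(v-60,0):v+60,u-75:u+75],(750,600),interpolation=3))"
```

```text
30.275 [ 0.55909789 -0.23643509  0.27994567] [-0.13498638  0.33264101  0.26442374]
house 4941 z 0.072 mean [ 0.5941 -0.2232  0.0721] rect [ 593.4 -225.1] [ 97.  123.2] 74.4
-46 -18 [-54.   66.6] [38 19 23 32  0  0  0  0  0  0  0  0  0  0  0  3 35 26 31]
-13 13 [-54.4  66.4] [38 19 37 19 32 22 20  0  0  0  0  0  0 24 32 19 32 23 28]
18 46 [-53.8  66.5] [20 27 34 20 16  0  0  0  0  0  0  0  0  0  0 10 35 38 25]
```

View pics/w5.png

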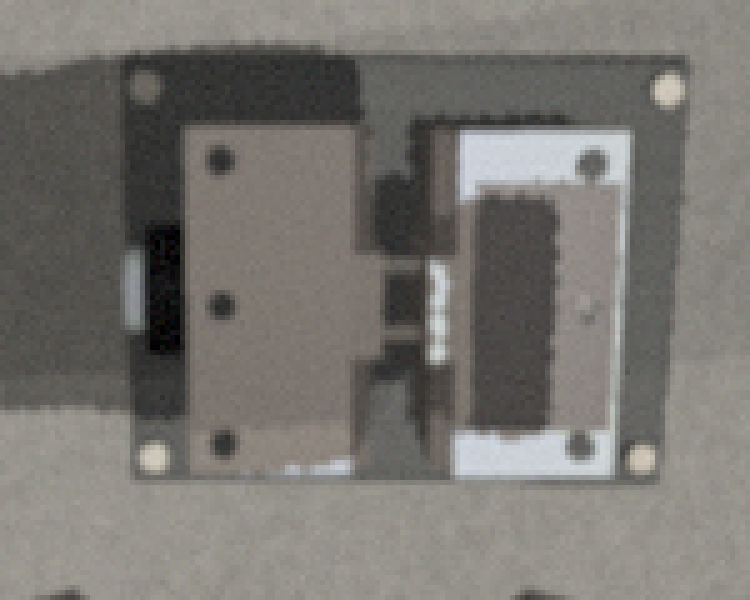

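The seam (columns 385–425 in the crop) is open evenly at about 12 mm: overall length is 123 mm against 111 mm closed. Handing in.

```bash
python3 -c "
from workcell import *
print(close_job())"
```

```text
the job is handed in; nothing more can be done
None
```

The job is handed in, with no verdict shown: the seam measured about 12 mm open and parallel at both notches, and the wedge is released in its own hole about 0.3 mm from where it started.

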